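Add the slotted counterweight to the lamp-arm hanger

ROBOT

A 7-joint arm with a two-finger parallel gripper is mounted at the origin on the work surface. World frame = base frame: x ahead of the robot, y to its left, z up, the work surface at z = 0. Lengths are in m, angles in rad, forces in N, time in s.
With the tool pointing down it reaches from about 0.35 to 0.9 m from the base axis. Payload 8.1 kg.
Tool frame: the origin (TCP) lies on the centre line of the jaws, within the pads' length; the fingertips stand 22 mm ahead of it and the grasp point (between the pads) lies 3 mm ahead of it; z points along the fingers, y is the line along which they close (so a half turn about z gives the same grasp; the last joint's range is limited). The gripper opens to 92 mm and grips with 3 to 60 N. Pads are 19 mm wide; open, the fingers measure 130 mm over their backs; the gripper's body (75 mm by 190 mm) begins 47 mm behind the grasp point.
Start: joints at [1.048, 0.434, 0.025, 1.573, -0.012, 1.134, -0.075], TCP at [0.255, -0.571, 0.249] pointing down, gripper open.
Joint ranges: [-2.62, 2.62], [-0.44, 2.09], [-1.27, 1.32], [0.08, 2.57], [-1.32, 4.46], [0.12, 2], [-2.74, 2.74]. Speed limits (rad/s): [2.22, 2.22, 3.01, 3.01, 3.14, 3.14, 3.14].

INTERFACE

Orientations are given as a rotation vector (axis times angle).
In Python, from workcell import get_state, camera, workorder, spotter gives the robot as it stands. The module is installed in compiled form; this text tells all that it offers.
- The arm moves only by the tool step_arm, never from a script. Its argument "moves" is a list of rows, each an object with "translation": the shift along the tool's x, y, z normalised to -1 to 1, where 1 is 0.5 m, a list of three; "delta_rot": the turn, a rotation vector about the tool's x, y, z normalised to -1 to 1, where 1 is pi/4 rad, a list of three. A call has exactly 10 rows; each row is the pose to reach, as a shift and turn from the pose commanded when the call began, along the tool's axes at that moment; what a row does not reach only later rows make up. A row lasts 1/8 s, in which the tool goes at most 62.5 mm and 10.7 degrees, less where a joint would pass 70% of its speed; a pose out of reach is approached as far as the arm can. A call with a number of a shift or a turn outside -1 to 1 is refused whole. A call with a gripper value outside its range is refused whole. "fingers" is the opening, from 0 (shut) to 1 (fully open), set as the call begins (left out, the last holds). The fingers move at their own pace and stop on an object; "squeeze" is the grip in N (left out, the last holds). Time passes only in rows, so rows that repeat a pose let the fingers close, or fill a call up. It gives the time, the measured TCP pose, the force, the opening and the grip force at its end, in the units of the state.
- get_state(): the state, without advancing time (a new reading comes with each control period).
- camera(name): name is "scene" or "top"; returns a dict with "img" (420x560x3 uint8, red, green, blue), "camera_matrix" (3x3 intrinsics, pixels), "origin" and "orientation" of the camera in the world. Camera axes: x right, y up, looking along -z (the intrinsics and any distortion apply to the point x, -y, -z); pixel columns grow to the right and rows downward; lengths in m; the calibration is good to about 2 mm. A picture is of the moment at which its call begins. There is no depth.
- workorder.finish_job(): hands the job in; it is judged then, once.
Trained networks look in the newest picture that a camera, given by its name, has taken for a name from the list of things; names that differ only in an ending like _2 or _b are one class to them, and where a whole thing is asked for, a point or a joint stands for the part that bears it (a point fixed in the world has none). Each returns a list of dicts, best first, with "conf" (0 to 1); they miss things now and then, are a little off and sometimes report something else, mostly with a low value. They report only what shows in the picture. A call takes as long as a camera call. They do not tell look-alikes from the thing itself.
- spotter.regions_of(camera, query): "region" (420x560 bool, what is visible of it).
- spotter.landmark_of(camera, query): "location" ([x, y, z] in m, in world coordinates, good to about 4 mm: a listed point, or the origin of a listed thing).
The state is a dict: "time": time; "q": joint angles; "qd": joint speeds; "tau": joint torques, N m; "ee_pos": TCP position; "tool_rot": TCP orientation; "ft_force": force on the tool from outside, world axes, zero at the start; "ft_torque": the same for the moment, N m; "opening": finger opening in m; "finger_force": force on a finger pad.
Only numpy, scipy, OpenCV 4.12 (cv2) and the standard library are available. Lean on these libraries where they do the work, as an engineer would, in place of code of your own. Each camera call takes 0.05 s, during which the arm holds its last target. There are 200 camera calls.

TASK

Add the yellow slotted weight to the basking lamp's weight hanger: slide it in sideways from the open side of the white guard, under the brass cap, onto the stem, and press it fully home against the stem with a light steady push of about 8 N, never a shove. Then turn it about a quarter turn, so that its slot lies crosswise to the slot of the grey weight below, and leave it lying flat on the grey weight, still on the stem; do not turn the grey weight, set the yellow one down gently and leave the other things alone.

Things in the scene. Friction and masses are not known exactly. Their poses are not given: they have to be found in the camera images.
- yellow_weight: Yellow slotted weight, about 0.32 kg, flat on the cart: disc 80 mm diameter, 14 mm thick; slot 13 mm wide from the rim past the centre, flaring over the last 12 mm to 28 mm at the rim. Origin: centre of the underside; +x to the slot's mouth, +z up. The slot's flat inner end is at x = -5 mm, 5 mm from the stem's axis when fully home. A grip fin stands on top, opposite the mouth.
- yellow_weight_fin (a point): Middle of the yellow weight's grip fin: 27 mm along the weight's -x from its origin, 30 mm above its underside. The fin is 24 mm long along x (x = -39 to -15 mm), 12 mm thick along y and 32 mm tall (14 to 46 mm above the underside); pinch it across y, from above.
- yellow_weight_mouth (a point): Centre of the mouth of the yellow weight's slot at the rim, on the top face: 40 mm along +x of the weight and 14 mm up.
- hanger: Weight hanger, fixed: green base plate 150 x 130 x 12 mm, pedestal, stem, and a white C-shaped guard band (inner radius 52 mm round a point 6 mm inwards, 4 mm thick, 50 to 66 mm high, reaching 100 degrees either way from +x). Origin on the cart top; +x points inwards: the open side is -x and weights slide in along +x. On the grey weight a weight's underside is at 54 mm.
- hanger_track (a point): Start of the stem's adjusting track, 65 mm above the hanger's origin. The rigid steel stem (10 mm diameter, 40 to 76 mm high; brass cap 22 mm diameter at 76 to 84 mm, wider than the slots) is clamped anywhere from 0 to 10 mm from here along the hanger's +x (y = 0): its place is not measured, find it by sight or by feel. Over 15 N on it is a shove.
- base_weight: Grey slotted weight (same disc, no fin) already on the hanger, underside at 40 mm, top at 54 mm height. Origin at its underside, above the hanger's origin; +x towards the mouth of its slot, which points within about 9 degrees of the hanger's +x. It turns if dragged with about 0.12 N m.
- base_weight_mouth (a point): Centre of the mouth of the grey weight's slot at the rim, on the top face, 40 mm along its +x.
- blue_weight: Blue slotted weight, same shape as the yellow one, lying flat on the cart; not wanted. Origin and axes as the yellow one.
- bowl: Basalt-coloured ceramic bowl, 110 mm diameter, 42 mm tall, loose; origin under its centre. To be left alone.
- reflector: Aluminium lamp reflector standing mouth down, 140 mm diameter, 115 mm tall with its black socket, loose; origin under its centre. To be left alone.
- leaf_hide: Green plastic leaf-shaped hide, about 190 x 110 mm, 60 mm tall, loose; origin under its centre. To be left alone.
- mister: White mister bottle, 64 mm diameter, 170 mm tall, loose; origin under its centre. To be left alone.
Mind the look-alikes: they are no part of the job. What is meant by the yellow_weight is not green, and is the smaller of those in its own colour.

How it is judged:
On the way, in this order (a step that is already met when the one before it is completed fails the run):
1. the yellow weight is on the stem, below the cap and pressed home against it with a light steady push (5 to 12 N, held 0.4 s) (x of yellow_weight in the frame of hanger between -0.002 and 0.0135 m and y of yellow_weight in the frame of hanger between -0.004 and 0.004 m and height (world z) of yellow_weight between 0.052 and 0.066 m and contact force between yellow_weight and hanger between 5 and 12 N), for 0.4 s.
2. its slot is turned crosswise (within 30 degrees) to the slot below, still on the stem (x of yellow_weight in the frame of hanger between -0.004 and 0.014 m and y of yellow_weight in the frame of hanger between -0.007 and 0.007 m and height (world z) of yellow_weight below 0.066 m and angle between the x axis of yellow_weight and the x axis of base_weight, either way round above 1.047 rad), for 0.2 s.
At the end, for the whole second after the job is handed in: The yellow weight lies flat (3 degrees) and still on the grey one (underside at 54 mm, within 2.5 mm), on the stem (4 mm outwards to 14 mm inwards of the hanger's origin, within 7 mm across), slot crosswise to the grey one's (60 to 90 degrees between the slot lines), released (x of yellow_weight in the frame of hanger between -0.004 and 0.014 m and y of yellow_weight in the frame of hanger between -0.007 and 0.007 m and height (world z) of yellow_weight between 0.0515 and 0.0565 m and angle between yellow_weight's own z axis and vertical below 0.06 rad and angle between the x axis of yellow_weight and the x axis of base_weight, either way round above 1.047 rad and linear speed of yellow_weight below 0.01 m/s and angular speed of yellow_weight below 0.1 rad/s); the robot touches nothing.
It fails at once if the stem or its stand is shoved with the yellow weight with more than 15 N (contact force between yellow_weight and hanger above 15 N).
It fails at once if the yellow weight is pressed or banged onto the grey weight with more than 30 N (contact force between yellow_weight and base_weight above 30 N).
It fails at once if the grey weight is turned by more than about 12 degrees (distance of base_weight_mouth from where it was at the start of the episode above 0.009 m).
It fails at once if the robot strikes the hanger with more than 15 N (contact force between any of the fingers, the arm and hanger above 15 N).
It fails at once if a bystander is disturbed (distance of any of blue_weight, bowl, reflector, leaf_hide, mister from where it was at the start of the episode above 0.015 m).
It also fails if it takes over 64 s, if anything falls off the work surface, if the arm or the gripper's body presses on something with over 40 N, if the wrist force passes 120 N, or if a joint passes its speed limit or range.

## Working session

There is one attempt and no reset: what is moved stays moved. The work goes in short steps, Python scripts to look and compute and a tool call to move; the robot and the scene stay as the last step left them, time stands still between calls to the robot, and variables do not carry over. Pictures are saved under pics/ and viewed, at most 10 in all, crops included, and the job is handed in when it is done.

Besides the shell and the picture viewer there is one more tool, called after "Call:" by a JSON object that holds its "fn" and its "kwargs", one argument or row to a line. step_arm: Moves the arm, as the interface text tells. Scaled input: -1 to 1 covers 0.5 m each way for a shift and pi/4 rad each way for a turn. Its arguments: {"type":"object","properties":{"moves":{"type":"array","items":{"type":"object","properties":{"translation":{"type":"array","items":{"type":"number"}},"delta_rot":{"type":"array","items":{"type":"number"}}}}},"fingers":{"type":"number"},"squeeze":{"type":"number"}},"required":["moves"]}

```bash
mkdir -p pics; cat > h.py <<'E'
import numpy as np, cv2
from scipy.spatial.transform import Rotation as R
from workcell import get_state, camera, workorder, spotter
def ray(c,u,v):
    K=np.array(c['camera_matrix']); d=np.linalg.solve(K,[u,v,1.]); d=np.array([d[0],-d[1],-d[2]])
    o=np.array(c['orientation']); M=R.from_rotvec(o).as_matrix() if o.shape==(3,) else o
    return np.array(c['origin']),M@d
def at(c,u,v,z):
    o,d=ray(c,u,v); return o+d*(z-o[2])/d[2]
def proj(c,p):
    o=np.array(c['orientation']); M=R.from_rotvec(o).as_matrix() if o.shape==(3,) else o
    q=M.T@(np.array(p)-np.array(c['origin'])); q=np.array([q[0],-q[1],-q[2]]); w=np.array(c['camera_matrix'])@q
    return w[:2]/w[2]
def save(img,n): cv2.imwrite('pics/'+n+'.png',img[...,::-1])
E
python3 - <<'E'
from h import *
print(get_state())
for n in ['top','scene']:
    c=camera(n); save(c['img'],n+'0'); print(n,{k:np.round(v,3).tolist() for k,v in c.items() if k!='img'})
    for q in ['yellow_weight','yellow_weight_fin','yellow_weight_mouth','hanger','hanger_track','base_weight_mouth','base_weight','blue_weight','bowl','reflector','leaf_hide','mister']:
        for d in spotter.landmark_of(n,q)[:3]: print(n,q,round(d['conf'],2),np.round(d['location'],3),np.round(proj(c,d['location'])))
E
```

```text
{'time': 0.0, 'q': array([ 1.04842071,  0.43522492,  0.0249397 ,  1.57412788, -0.0115813 ,
        1.13396994, -0.07507604]), 'qd': array([-3.99466272e-04,  9.57224464e-05, -4.15415294e-05, -2.74785336e-03,
       -1.47234280e-03,  6.90268649e-04,  9.21393600e-04]), 'tau': array([-4.19363696e-04, -6.67842865e+01,  9.85163748e-01, -3.14464188e+01,
       -6.02297159e-02,  4.26334469e-02,  1.14008296e-04]), 'ee_pos': array([ 0.25448613, -0.57031152,  0.24793145]), 'tool_rot': array([-3.07117050e+00, -6.54223649e-01,  7.41966446e-04]), 'ft_force': array([-0.21265915, -0.14354802,  0.30206453]), 'ft_torque': array([-0.01839498,  0.00766133,  0.00512862]), 'finger_force': 0.0, 'opening': 0.09192846070630369}
top {'camera_matrix': [[447.838, 0.0, 276.496], [0.0, 447.838, 210.138], [0.0, 0.0, 1.0]], 'origin': [0.459, 0.027, 1.264], 'orientation': [0.088, -0.096, -1.567]}
top yellow_weight 0.93 [ 0.54  -0.29   0.003] [387. 234.]
top yellow_weight 0.69 [ 0.424 -0.383 -0.002] [421. 275.]
top yellow_weight 0.57 [ 0.382 -0.241  0.002] [371. 291.]
top yellow_weight_fin 0.89 [ 0.375 -0.278  0.044]
[... 1546 characters left out ...]
.424 -0.425  0.016] [113. 206.]
scene yellow_weight_mouth 0.71 [ 0.391 -0.188  0.016] [195. 178.]
scene hanger 0.78 [ 0.624  0.11  -0.003] [317. 223.]
scene hanger_track 0.87 [0.618 0.114 0.066] [320. 207.]
scene base_weight_mouth 0.6 [0.658 0.103 0.056] [321. 222.]
scene base_weight 0.64 [0.617 0.118 0.038] [320. 212.]
scene blue_weight 0.76 [ 0.491 -0.084 -0.004] [238. 201.]
scene blue_weight 0.22 [ 0.736 -0.037 -0.002] [278. 271.]
scene bowl 0.86 [ 0.74  -0.037 -0.003] [279. 273.]
scene reflector 0.69 [ 0.732 -0.249  0.001] [196. 292.]
scene leaf_hide 0.63 [0.784 0.156 0.002] [355. 268.]
scene mister 0.95 [0.531 0.417 0.001] [402. 173.]
scene mister 0.59 [ 0.522 -0.302  0.031] [161. 221.]
```

View pics/top0.png

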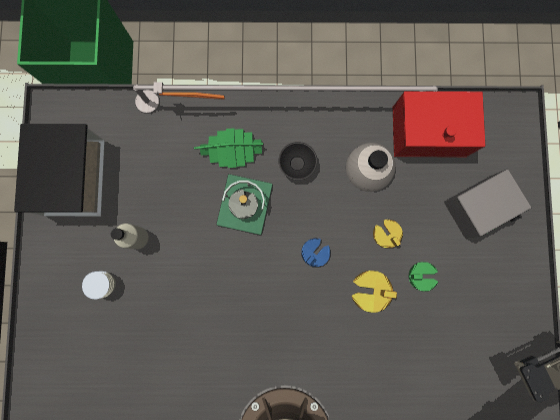

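View pics/scene0.png

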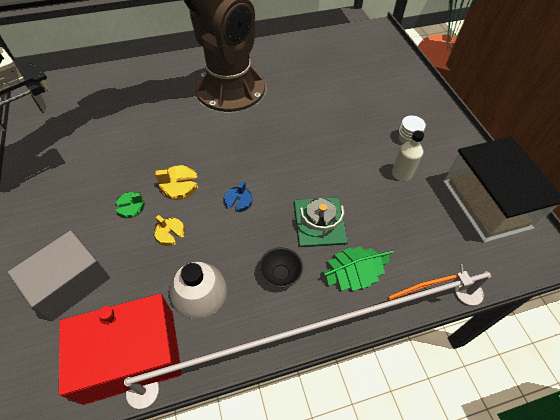

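The top picture shows the small yellow weight at (388,234) with its slot towards the upper right of the robot frame. The big yellow look-alike is at (373,291), and the hanger is at (244,203) with its guard closed at the far side. Next I'll refine the angles.

```bash
python3 - <<'E'
from h import *
for n in ['top','scene']:
    c=camera(n); im=c['img']; hsv=cv2.cvtColor(im,cv2.COLOR_RGB2HSV)
    m=cv2.inRange(hsv,(65,60,30),(95,255,255))
    u,v=(244,203) if n=='top' else (320,220)
    w=np.zeros_like(m); w[v-50:v+50,u-42:u+42]=255
    if n=='scene': w[250:]=0
    m&=w
    k,l,s,_=cv2.connectedComponentsWithStats(m); i=1+np.argmax(s[1:,4]); ys,xs=np.where(l==i)
    P=np.array([at(c,x,y,0.012)[:2] for x,y in zip(xs,ys)]).astype(np.float32)
    r=cv2.minAreaRect(P*1000); print(n,'plate',r)
    # brass cap
    b=cv2.inRange(hsv,(8,110,90),(28,255,255)); ww=np.zeros_like(b); ww[v-25:v+15,u-20:u+20]=255; b&=ww
    ys,xs=np.where(b>0); print('cap',len(xs),xs.mean(),ys.mean(),at(c,xs.mean(),ys.mean(),0.083))
    # yellow
    y=cv2.inRange(hsv,(18,120,90),(34,255,255)); u2,v2=(388,234) if n=='top' else (168,230)
    ww=np.zeros_like(y); ww[v2-22:v2+22,u2-22:u2+22]=255; y&=ww
    ys,xs=np.where(y>0); P=np.array([at(c,a,d,0.014)[:2] for a,d in zip(xs,ys)]).astype(np.float32)
    print('yellow circle',cv2.minEnclosingCircle(P*1000),len(xs))
    A=cv2.resize(im[v-40:v+40,u-50:u+50],None,fx=4,fy=4,interpolation=cv2.INTER_CUBIC)
    B=cv2.resize(im[v2-40:v2+40,u2-50:u2+50],None,fx=4,fy=4,interpolation=cv2.INTER_CUBIC)
    out=np.hstack([A,B]) if n=='top' else np.vstack([out,np.hstack([A,B])])
    print(u,v,u2,v2)
    for q in ['yellow_weight','yellow_weight_fin','yellow_weight_mouth','hanger_track','base_weight_mouth']:
        for d in spotter.landmark_of(n,q)[:3]: print(n,q,round(d['conf'],2),np.round(d['location'],4))
save(out[:600],'crop1')
E
```

```text
top plate ((622.95263671875, 112.03878784179688), (128.97305297851562, 148.81761169433594), 77.72410583496094)
cap 48 242.83333333333334 198.77083333333334 [0.62770304 0.11088754 0.083     ]
yellow circle ((539.4440307617188, -290.43341064453125), 41.97559356689453) 585
244 203 388 234
top yellow_weight 0.67 [ 0.4229 -0.3844 -0.0039]
top yellow_weight 0.59 [ 3.815e-01 -2.398e-01  2.000e-04]
top yellow_weight_fin 0.65 [ 0.4201 -0.3623  0.0281]
top yellow_weight_fin 0.62 [ 0.52   -0.3051  0.0311]
top yellow_weight_fin 0.62 [ 0.3768 -0.2788  0.0434]
top yellow_weight_mouth 0.95 [ 0.5724 -0.2657  0.0143]
top yellow_weight_mouth 0.93 [ 0.3891 -0.1822  0.0222]
top yellow_weight_mouth 0.65 [ 0.4232 -0.4274  0.0089]
top hanger_track 0.71 [0.62   0.1163 0.0674]
top base_weight_mouth 0.63 [0.6571 0.1028 0.0547]
scene plate ((628.3665771484375, 114.07473754882812), (129.52911376953125, 152.37152099609375), 77.76699829101562)
cap 48 322.6041666666667 206.89583333333334 [0.63055321 0.11396484 0.083     ]
yellow circle ((538.637939453125, -295.6878356933594), 54.300437927246094) 603
320 220 168 230
scene yellow_weight 0.9 [ 0.5419 -0.2916 -0.0023]
scene yellow_weight 0.71 [ 0.3836 -0.2423 -0.0024]
scene yellow_weight 0.62 [ 0.4277 -0.3839  0.0007]
scene yellow_weight_fin 0.96 [ 0.378  -0.2809  0.0416]
scene yellow_weight_fin 0.74 [ 0.5265 -0.3027  0.0328]
scene yellow_weight_fin 0.56 [ 0.4184 -0.3564  0.0287]
scene yellow_weight_mouth 0.97 [ 0.394  -0.1852  0.018 ]
scene yellow_weight_mouth 0.95 [ 0.4219 -0.4248  0.0158]
scene yellow_weight_mouth 0.68 [ 0.5762 -0.2703  0.0098]
scene hanger_track 0.95 [0.6181 0.1151 0.0682]
scene base_weight_mouth 0.62 [0.6581 0.102  0.0545]
```

View pics/crop1.png

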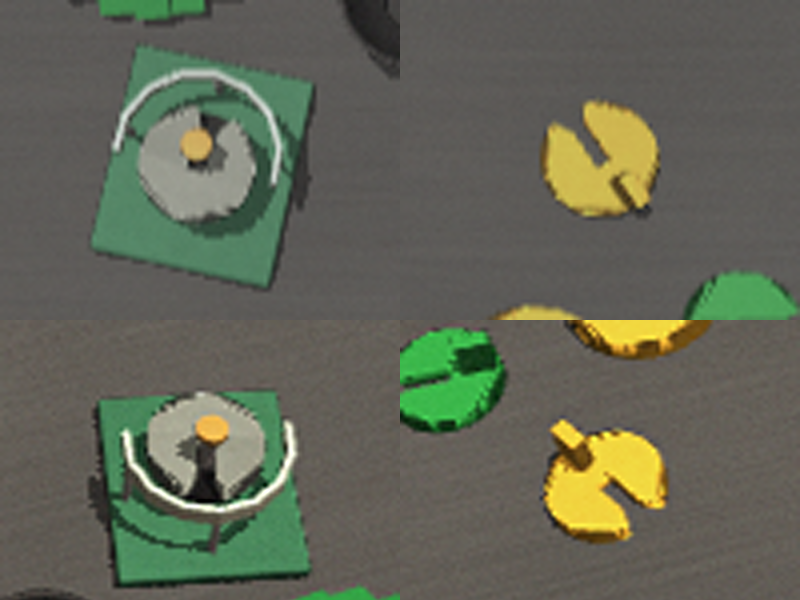

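The crop confirms the hanger +x yaw is about -12° and the cap sits forward on its track. The yellow slot yaw is about 34°. Moving over the fin now.

```bash
cat >> h.py <<'E'
def go(x,y,z,yaw):
    s=get_state(); M=R.from_rotvec(s['tool_rot']); p=np.array(s['ee_pos'])
    a=np.deg2rad(yaw); T=np.array([[np.cos(a),np.sin(a),0],[np.sin(a),-np.cos(a),0],[0,0,-1]])
    t=M.inv().apply(np.array([x,y,z])-p)/.5; r=(M.inv()*R.from_matrix(T)).as_rotvec()/(np.pi/4)
    print('t',np.round(t,4),'r',np.round(r,4))
def pose():
    s=get_state(); m=R.from_rotvec(s['tool_rot']).as_matrix()
    print(round(s['time'],2),np.round(s['ee_pos'],4),'yaw',np.round(np.degrees(np.arctan2(m[1,0],m[0,0])),2),'z',np.round(m[:,2],3),'F',np.round(s['ft_force'],2),'T',np.round(s['ft_torque'],3),s['opening'],s['finger_force'])
E
python3 -c "
from h import *
pose(); go(.519,-.305,.12,34)"
```

```text
1.9 [ 0.2547 -0.5707  0.2488] yaw 24.05 z [ 0. -0. -1.] F [-0.65  0.15  0.21] T [-0.01   0.04  -0.002] 0.09161177603383133 0.0
t [ 0.6993 -0.27    0.2575] r [ 1.000e-04  0.000e+00 -2.211e-01]
```

Call:
{"fn": "step_arm", "kwargs": {
  "moves": [
    {"translation": [0.1, -0.04, 0.037], "delta_rot": [0, 0, -0.03]},
    {"translation": [0.2, -0.08, 0.074], "delta_rot": [0, 0, -0.06]},
    {"translation": [0.3, -0.12, 0.11], "delta_rot": [0, 0, -0.1]},
    {"translation": [0.4, -0.155, 0.147], "delta_rot": [0, 0, -0.13]},
    {"translation": [0.5, -0.193, 0.184], "delta_rot": [0, 0, -0.16]},
    {"translation": [0.6, -0.232, 0.22], "delta_rot": [0, 0, -0.19]},
    {"translation": [0.66, -0.255, 0.24], "delta_rot": [0, 0, -0.22]},
    {"translation": [0.7, -0.27, 0.2575], "delta_rot": [0, 0, -0.22]},
    {"translation": [0.7, -0.27, 0.2575], "delta_rot": [0, 0, -0.22]},
    {"translation": [0.7, -0.27, 0.2575], "delta_rot": [0, 0, -0.22]}
  ],
  "fingers": 0.5,
  "squeeze": 40
}}

```text
time: 3.15
ee_pos: [0.5183, -0.3067, 0.1203]
tool_rot: [3.005, 0.913, -0.001]
ft_force: [-0.6, 1.0, 0.1]
opening: 0.0458
finger_force: 0.0
```

```bash
python3 -c "
from h import *
pose(); go(.519,-.305,.040,34)
c=camera('scene'); u,v=np.round(proj(c,[.52,-.3,.04])).astype(int); t=cv2.resize(c['img'][v-40:v+40,u-50:u+50],None,fx=5,fy=5,interpolation=cv2.INTER_CUBIC); save(t,'hover')
"
```

```text
3.15 [ 0.5183 -0.3067  0.1203] yaw 33.82 z [-0.    -0.001 -1.   ] F [-0.6   1.    0.06] T [ 0.004  0.028 -0.022] 0.04580129412156525 0.0
t [ 0.0033 -0.0021  0.1606] r [ 0.0009  0.0013 -0.0041]
```

View pics/hover.png

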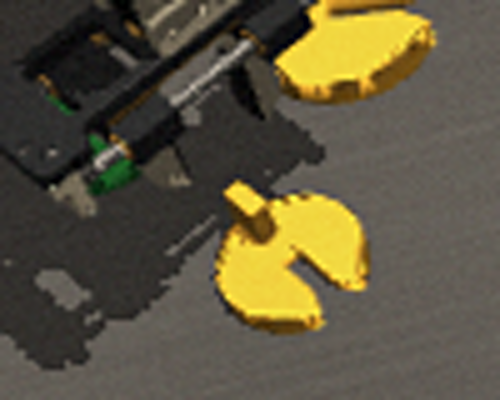

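The fingers sit on either side of the fin (crop pixel ~245,205). Going down, then closing.

Call:
{"fn": "step_arm", "kwargs": {
  "moves": [
    {"translation": [0.003, -0.002, 0.04], "delta_rot": [0, 0, 0]},
    {"translation": [0.003, -0.002, 0.08], "delta_rot": [0, 0, 0]},
    {"translation": [0.003, -0.002, 0.11], "delta_rot": [0, 0, 0]},
    {"translation": [0.003, -0.002, 0.13], "delta_rot": [0, 0, 0]},
    {"translation": [0.003, -0.002, 0.145], "delta_rot": [0, 0, 0]},
    {"translation": [0.003, -0.002, 0.155], "delta_rot": [0, 0, 0]},
    {"translation": [0.003, -0.002, 0.16], "delta_rot": [0, 0, 0]},
    {"translation": [0.003, -0.002, 0.16], "delta_rot": [0, 0, 0]},
    {"translation": [0.003, -0.002, 0.16], "delta_rot": [0, 0, 0]},
    {"translation": [0.003, -0.002, 0.16], "delta_rot": [0, 0, 0]}
  ]
}}

```text
time: 4.45
ee_pos: [0.5202, -0.3033, 0.0402]
tool_rot: [3.004, 0.917, 0.0]
ft_force: [0.6, 0.1, -0.0]
opening: 0.0461
finger_force: 0.0
```

Call:
{"fn": "step_arm", "kwargs": {
  "moves": [
    {"translation": [0, 0, 0]},
    {"translation": [0, 0, 0]},
    {"translation": [0, 0, 0]},
    {"translation": [0, 0, 0]},
    {"translation": [0, 0, 0]},
    {"translation": [0, 0, 0]},
    {"translation": [0, 0, 0]},
    {"translation": [0, 0, 0]},
    {"translation": [0, 0, 0]},
    {"translation": [0, 0, 0]}
  ],
  "fingers": 0,
  "squeeze": 50
}}

```text
$.moves[0]: bad value
```

```bash
python3 -c "
from h import *
pose()
for n in ['top','scene']:
    c=camera(n)
    for q in ['yellow_weight','yellow_weight_fin','yellow_weight_mouth']:
        for d in spotter.landmark_of(n,q)[:3]: print(n,q,round(d['conf'],2),np.round(d['location'],4))
"
```

```text
4.45 [ 0.5202 -0.3033  0.0402] yaw 33.95 z [ 0. -0. -1.] F [ 0.6   0.08 -0.03] T [ 0.049 -0.009  0.048] 0.046119581333337926 0.0
top yellow_weight 0.76 [ 0.4244 -0.3843 -0.0014]
top yellow_weight 0.72 [ 0.5402 -0.2937 -0.0016]
top yellow_weight 0.64 [ 0.38   -0.242   0.0021]
top yellow_weight_fin 0.83 [ 0.4222 -0.3597  0.0287]
top yellow_weight_fin 0.66 [ 0.3775 -0.2758  0.0441]
top yellow_weight_fin 0.59 [ 0.5196 -0.3062  0.0294]
top yellow_weight_mouth 0.76 [ 0.5743 -0.2618  0.0155]
top yellow_weight_mouth 0.59 [ 0.3892 -0.1837  0.019 ]
scene yellow_weight 0.74 [0.6202 0.1135 0.0656]
scene yellow_weight 0.68 [ 0.5409 -0.2923 -0.0029]
scene yellow_weight 0.62 [ 0.3815 -0.2409  0.0004]
scene yellow_weight_fin 0.98 [ 0.5215 -0.3068  0.0312]
scene yellow_weight_fin 0.8 [ 0.3811 -0.2773  0.037 ]
scene yellow_weight_fin 0.76 [ 0.4181 -0.3569  0.031 ]
scene yellow_weight_mouth 0.93 [ 0.5764 -0.2712  0.0097]
scene yellow_weight_mouth 0.88 [ 0.3904 -0.1857  0.0183]
scene yellow_weight_mouth 0.62 [ 0.4192 -0.4237  0.0152]
```

Call:
{"fn": "step_arm", "kwargs": {
  "moves": [
    {"translation": [0, 0, 0], "delta_rot": [0, 0, 0]},
    {"translation": [0, 0, 0], "delta_rot": [0, 0, 0]},
    {"translation": [0, 0, 0], "delta_rot": [0, 0, 0]},
    {"translation": [0, 0, 0], "delta_rot": [0, 0, 0]},
    {"translation": [0, 0, 0], "delta_rot": [0, 0, 0]},
    {"translation": [0, 0, 0], "delta_rot": [0, 0, 0]},
    {"translation": [0, 0, 0], "delta_rot": [0, 0, 0]},
    {"translation": [0, 0, 0], "delta_rot": [0, 0, 0]},
    {"translation": [0, 0, 0], "delta_rot": [0, 0, 0]},
    {"translation": [0, 0, 0], "delta_rot": [0, 0, 0]}
  ],
  "fingers": 0,
  "squeeze": 50
}}

```text
time: 6.1
ee_pos: [0.5201, -0.3033, 0.04]
tool_rot: [3.005, 0.917, 0.0]
ft_force: [0.3, -0.4, -0.4]
opening: 0.0111
finger_force: 49.9
```

Call:
{"fn": "step_arm", "kwargs": {
  "moves": [
    {"translation": [0, 0, -0.03], "delta_rot": [0, 0, 0]},
    {"translation": [0, 0, -0.08], "delta_rot": [0, 0, 0]},
    {"translation": [0, 0, -0.14], "delta_rot": [0, 0, 0]},
    {"translation": [0, 0, -0.2], "delta_rot": [0, 0, 0]},
    {"translation": [0, 0, -0.25], "delta_rot": [0, 0, 0]},
    {"translation": [0, 0, -0.28], "delta_rot": [0, 0, 0]},
    {"translation": [0, 0, -0.3], "delta_rot": [0, 0, 0]},
    {"translation": [0, 0, -0.3], "delta_rot": [0, 0, 0]},
    {"translation": [0, 0, -0.3], "delta_rot": [0, 0, 0]},
    {"translation": [0, 0, -0.3], "delta_rot": [0, 0, 0]}
  ]
}}

```text
time: 7.35
ee_pos: [0.5196, -0.303, 0.1891]
tool_rot: [-3.004, -0.917, 0.002]
ft_force: [-0.2, -0.4, -2.4]
opening: 0.0119
finger_force: 49.9
```

```bash
python3 -c "
from h import *
pose()
a=np.deg2rad(-12.3); ex=np.array([np.cos(a),np.sin(a)]); ey=np.array([-ex[1],ex[0]])
lat=np.array([.629,.1125])@ey
print(lat)
# weight origin at -110mm along hanger x from (0.619,.1155); tool 27mm behind
s=np.array([.629,.1125])
p=s-ex*(0.110+0.027); print(p); go(p[0],p[1],0.19,-12.3)
"
```

```text
7.35 [ 0.5196 -0.303   0.1891] yaw 33.95 z [-0.001  0.001 -1.   ] F [-0.2  -0.4  -2.39] T [-0.048 -0.075 -0.03 ] 0.011865365089182057 49.92519021034241
0.24391374009092742
[0.49514476 0.14168516]
t [ 0.4561 -0.765  -0.0012] r [-0.0012  0.0017  1.0278]
```

Call:
{"fn": "step_arm", "kwargs": {
  "moves": [
    {"translation": [0.03, -0.05, 0], "delta_rot": [0, 0, 0.07]},
    {"translation": [0.08, -0.135, 0], "delta_rot": [0, 0, 0.18]},
    {"translation": [0.14, -0.235, 0], "delta_rot": [0, 0, 0.31]},
    {"translation": [0.2, -0.335, 0], "delta_rot": [0, 0, 0.44]},
    {"translation": [0.26, -0.435, 0], "delta_rot": [0, 0, 0.57]},
    {"translation": [0.32, -0.535, 0], "delta_rot": [0, 0, 0.7]},
    {"translation": [0.38, -0.635, 0], "delta_rot": [0, 0, 0.83]},
    {"translation": [0.425, -0.715, 0], "delta_rot": [0, 0, 0.94]},
    {"translation": [0.45, -0.755, 0], "delta_rot": [0, 0, 1.0]},
    {"translation": [0.456, -0.765, 0], "delta_rot": [0, 0, 1.0]}
  ]
}}

```text
time: 8.6
ee_pos: [0.4951, 0.1434, 0.1896]
tool_rot: [-3.127, 0.297, 0.001]
ft_force: [0.6, 0.5, -3.0]
opening: 0.0119
finger_force: 49.9
```

Call:
{"fn": "step_arm", "kwargs": {
  "moves": [
    {"translation": [0, 0, 0], "delta_rot": [0, 0, 0.028]},
    {"translation": [0, 0, 0.02], "delta_rot": [0, 0, 0.028]},
    {"translation": [0, 0, 0.05], "delta_rot": [0, 0, 0.028]},
    {"translation": [0, 0, 0.08], "delta_rot": [0, 0, 0.028]},
    {"translation": [0, 0, 0.11], "delta_rot": [0, 0, 0.028]},
    {"translation": [0, 0, 0.14], "delta_rot": [0, 0, 0.028]},
    {"translation": [0, 0, 0.16], "delta_rot": [0, 0, 0.028]},
    {"translation": [0, 0, 0.17], "delta_rot": [0, 0, 0.028]},
    {"translation": [0, 0, 0.17], "delta_rot": [0, 0, 0.028]},
    {"translation": [0, 0, 0.17], "delta_rot": [0, 0, 0.028]}
  ]
}}

```text
time: 9.85
ee_pos: [0.4959, 0.1416, 0.1054]
tool_rot: [-3.123, 0.337, -0.001]
ft_force: [-0.6, -0.6, -3.0]
opening: 0.0118
finger_force: 49.9
```

```bash
python3 - <<'E'
from h import *
pose()
outs=[]
for n,uv in [('top',None),('scene',None)]:
    c=camera(n)
    for q in ['yellow_weight','yellow_weight_fin','yellow_weight_mouth','hanger_track','base_weight_mouth','base_weight','hanger']:
        for d in spotter.landmark_of(n,q)[:2]: print(n,q,round(d['conf'],2),np.round(d['location'],4))
    u,v=np.round(proj(c,[.58,.12,.06])).astype(int)
    outs.append(cv2.resize(c['img'][v-45:v+45,u-40:u+40],None,fx=5,fy=5,interpolation=cv2.INTER_CUBIC)); print(n,u,v)
save(np.hstack(outs),'pre')
E
```

```text
9.85 [0.4959 0.1416 0.1054] yaw -12.31 z [ 0.001  0.    -1.   ] F [-0.62 -0.58 -3.02] T [0.067 0.08  0.043] 0.01177835956704216 49.92520093917847
top yellow_weight 0.84 [ 4.251e-01 -3.864e-01 -3.000e-04]
top yellow_weight 0.59 [ 0.3814 -0.2416 -0.0024]
top yellow_weight_fin 0.83 [ 0.42   -0.3592  0.0265]
top yellow_weight_fin 0.62 [ 0.377  -0.2759  0.0423]
top yellow_weight_mouth 0.9 [ 0.3896 -0.1834  0.0185]
top yellow_weight_mouth 0.89 [ 0.4207 -0.4263  0.0126]
top hanger_track 0.84 [0.621  0.1154 0.0686]
top base_weight_mouth 0.56 [0.6549 0.0974 0.0518]
top base_weight 0.87 [0.624  0.1117 0.04  ]
top base_weight 0.39 [ 7.316e-01 -2.481e-01  2.000e-04]
top hanger 0.98 [0.6206 0.1102 0.0012]
top 240 217
scene yellow_weight 0.83 [ 0.3843 -0.2404 -0.004 ]
scene yellow_weight 0.82 [0.5195 0.1332 0.0631]
scene yellow_weight_fin 0.96 [0.4941 0.1408 0.0958]
scene yellow_weight_fin 0.75 [ 0.4185 -0.358   0.0332]
scene yellow_weight_mouth 0.9 [ 0.4243 -0.4237  0.0148]
scene yellow_weight_mouth 0.66 [ 0.3898 -0.1867  0.0167]
scene hanger_track 0.85 [0.6183 0.1159 0.0643]
scene base_weight_mouth 0.58 [0.6579 0.1016 0.0558]
scene base_weight 0.96 [0.6174 0.1161 0.0371]
scene hanger 0.92 [0.6238 0.1157 0.0018]
scene 317 196
```

View pics/pre.png

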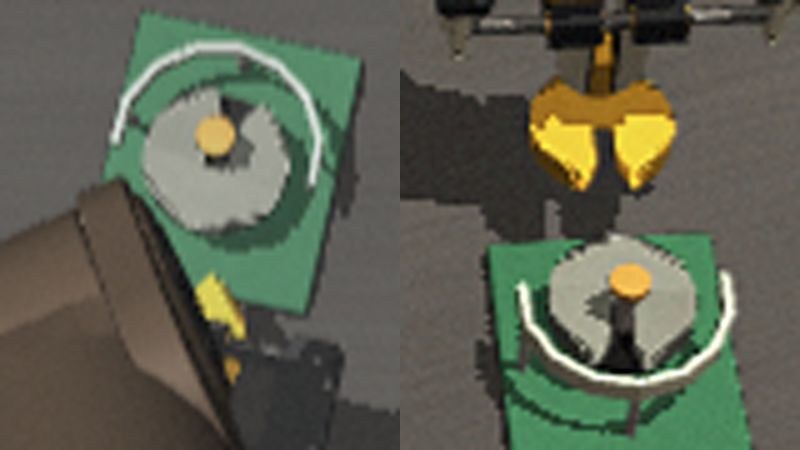

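The right crop shows the yellow weight ahead of the hanger with its slot in line with the brass cap (crop ~630,280). The cap sits near the far end of the track. I'll lower to an underside height of about 58 mm and advance 60 mm.

Call:
{"fn": "step_arm", "kwargs": {
  "moves": [
    {"translation": [0, -0.001, 0.005], "delta_rot": [0, 0, 0]},
    {"translation": [0, -0.001, 0.01], "delta_rot": [0, 0, 0]},
    {"translation": [0, -0.001, 0.014], "delta_rot": [0, 0, 0]},
    {"translation": [0.02, -0.001, 0.014], "delta_rot": [0, 0, 0]},
    {"translation": [0.045, -0.001, 0.014], "delta_rot": [0, 0, 0]},
    {"translation": [0.07, -0.001, 0.014], "delta_rot": [0, 0, 0]},
    {"translation": [0.095, -0.001, 0.014], "delta_rot": [0, 0, 0]},
    {"translation": [0.112, -0.001, 0.014], "delta_rot": [0, 0, 0]},
    {"translation": [0.12, -0.001, 0.014], "delta_rot": [0, 0, 0]},
    {"translation": [0.12, -0.001, 0.014], "delta_rot": [0, 0, 0]}
  ]
}}

```text
time: 11.9
ee_pos: [0.5543, 0.1291, 0.0979]
tool_rot: [3.123, -0.337, -0.0]
ft_force: [-0.4, 0.2, -3.3]
opening: 0.0118
finger_force: 49.9
```

```bash
python3 - <<'E'
from h import *
pose()
outs=[]
for n in ['top','scene']:
    c=camera(n)
    u,v=np.round(proj(c,[.61,.115,.06])).astype(int)
    outs.append(cv2.resize(c['img'][v-30:v+30,u-27:u+27],None,fx=7,fy=7,interpolation=cv2.INTER_CUBIC))
save(np.hstack(outs),'in1')
E
```

```text
11.9 [0.5543 0.1291 0.0979] yaw -12.32 z [-0. -0. -1.] F [-0.39  0.18 -3.3 ] T [0.097 0.08  0.031] 0.011813049721669303 49.92520809173584
```

View pics/in1.png

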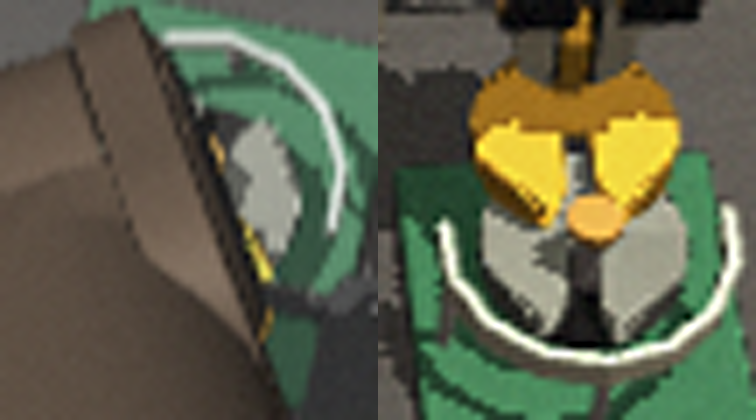

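The right crop shows the slot opening at x≈578 and the cap at (597,217), so I'll check the lateral offset numerically.

```bash
python3 - <<'E'
from h import *
c=camera('scene'); u,v=np.round(proj(c,[.61,.115,.06])).astype(int)
a=np.deg2rad(-12.3); ex=np.array([np.cos(a),np.sin(a)]); ey=np.array([-ex[1],ex[0]])
def f(px,py,z):
    p=at(c,u-27+(px-378)/7-.5,v-30+py/7-.5,z)[:2]; return np.round([p@ex,p@ey],4)
print('tcp',np.array(get_state()['ee_pos'][:2])@np.c_[ex,ey])
print('cap',f(597,217,.084))
for px,py in [(562,150),(593,150),(566,185),(593,175),(552,225),(600,212),(470,125),(682,140),(577,40)]: print(px,py,f(px,py,.072))
im=c['img']; hsv=cv2.cvtColor(im,cv2.COLOR_RGB2HSV)
y=cv2.inRange(hsv,(22,120,150),(34,255,255)); 
for r in range(v-20,v+6):
    xs=np.where(y[r,u-27:u+27])[0]
    if len(xs): print(r-v+30,''.join('#' if t else '.' for t in y[r,u-27:u+27]))
E
```

```text
tcp [0.51351901 0.24435524]
cap [0.5913 0.2461]
562 150 [0.5514 0.2394]
593 150 [0.5522 0.2513]
566 185 [0.5678 0.2387]
593 175 [0.5639 0.2496]
552 225 [0.5857 0.231 ]
600 212 [0.581  0.2499]
470 125 [0.5373 0.2054]
682 140 [0.5498 0.2862]
577 40 [0.4988 0.2523]
16 .................................#...##...............
17 ...................#.............##########...........
18 .............#..####.............##########...........
19 ...............###########.....############...........
20 ..............############.....############...........
21 ..............############.....############...........
22 ...............############....###########............
23 ................###########....##########.............
24 .................##########....#########..............
25 ..................#########.....#######...............
26 ...................########.....#######...............
27 ....................#.#####......#####................
28 .....................#.###........##..................
29 ........................##........#...................
30 ........................#.............................
31 ........................#..........#..................
```

The lateral offset agrees to about 1 mm, and roughly 50 mm remain.

Call:
{"fn": "step_arm", "kwargs": {
  "moves": [
    {"translation": [0.008, 0, 0], "delta_rot": [0, 0, 0]},
    {"translation": [0.016, 0, 0], "delta_rot": [0, 0, 0]},
    {"translation": [0.024, 0, 0], "delta_rot": [0, 0, 0]},
    {"translation": [0.032, 0, 0], "delta_rot": [0, 0, 0]},
    {"translation": [0.04, 0, 0], "delta_rot": [0, 0, 0]},
    {"translation": [0.048, 0, 0], "delta_rot": [0, 0, 0]},
    {"translation": [0.056, 0, 0], "delta_rot": [0, 0, 0]},
    {"translation": [0.064, 0, 0], "delta_rot": [0, 0, 0]},
    {"translation": [0.07, 0, 0], "delta_rot": [0, 0, 0]},
    {"translation": [0.07, 0, 0], "delta_rot": [0, 0, 0]}
  ]
}}

```text
time: 13.3
ee_pos: [0.5887, 0.1216, 0.098]
tool_rot: [3.123, -0.337, 0.0]
ft_force: [-0.6, -0.1, -3.4]
opening: 0.0118
finger_force: 49.9
```

```bash
cat >> h.py <<'E'
def hf():
    s=get_state(); a=np.deg2rad(-12.3); ex=np.array([np.cos(a),np.sin(a)]); ey=np.array([-ex[1],ex[0]]); f=np.array(s['ft_force'])[:2]; p=np.array(s['ee_pos'][:2])
    print('s,lat',np.round([p@ex,p@ey],4),'Fx,Fy',np.round([f@ex,f@ey],2)); pose()
E
python3 -c "
from h import *
hf()"
```

```text
s,lat [0.5493 0.2442] Fx,Fy [-0.53 -0.21]
13.3 [0.5887 0.1216 0.098 ] yaw -12.32 z [ 0. -0. -1.] F [-0.57 -0.09 -3.36] T [0.082 0.105 0.014] 0.011814858582262795 49.92511510848999
```

Call:
{"fn": "step_arm", "kwargs": {
  "moves": [
    {"translation": [0.002, 0, 0], "delta_rot": [0, 0, 0]},
    {"translation": [0.004, 0, 0], "delta_rot": [0, 0, 0]},
    {"translation": [0.006, 0, 0], "delta_rot": [0, 0, 0]},
    {"translation": [0.008, 0, 0], "delta_rot": [0, 0, 0]},
    {"translation": [0.01, 0, 0], "delta_rot": [0, 0, 0]},
    {"translation": [0.012, 0, 0], "delta_rot": [0, 0, 0]},
    {"translation": [0.014, 0, 0], "delta_rot": [0, 0, 0]},
    {"translation": [0.016, 0, 0], "delta_rot": [0, 0, 0]},
    {"translation": [0.018, 0, 0], "delta_rot": [0, 0, 0]},
    {"translation": [0.018, 0, 0], "delta_rot": [0, 0, 0]}
  ]
}}

```text
time: 14.55
ee_pos: [0.5973, 0.1197, 0.098]
tool_rot: [3.123, -0.337, 0.0]
ft_force: [-0.2, -0.1, -3.9]
opening: 0.0119
finger_force: 49.9
```

```bash
python3 -c "
from h import *
hf()"
```

```text
s,lat [0.5581 0.2443] Fx,Fy [-0.2  -0.19]
14.55 [0.5973 0.1197 0.098 ] yaw -12.31 z [ 0. -0. -1.] F [-0.24 -0.14 -3.89] T [0.069 0.046 0.033] 0.011875430861165047 49.925063252449036
```

Still free. Creeping 3 mm at 0.3 mm per row.

Call:
{"fn": "step_arm", "kwargs": {
  "moves": [
    {"translation": [0.0008, 0, 0], "delta_rot": [0, 0, 0]},
    {"translation": [0.0016, 0, 0], "delta_rot": [0, 0, 0]},
    {"translation": [0.0024, 0, 0], "delta_rot": [0, 0, 0]},
    {"translation": [0.0032, 0, 0], "delta_rot": [0, 0, 0]},
    {"translation": [0.004, 0, 0], "delta_rot": [0, 0, 0]},
    {"translation": [0.0048, 0, 0], "delta_rot": [0, 0, 0]},
    {"translation": [0.0056, 0, 0], "delta_rot": [0, 0, 0]},
    {"translation": [0.006, 0, 0], "delta_rot": [0, 0, 0]},
    {"translation": [0.006, 0, 0], "delta_rot": [0, 0, 0]},
    {"translation": [0.006, 0, 0], "delta_rot": [0, 0, 0]}
  ]
}}

```text
time: 15.8
ee_pos: [0.6002, 0.1191, 0.098]
tool_rot: [3.123, -0.337, -0.0]
ft_force: [0.2, 0.4, -3.6]
opening: 0.0113
finger_force: 49.9
```

```bash
python3 -c "
from h import *
hf()"
```

```text
s,lat [0.561  0.2442] Fx,Fy [0.12 0.43]
15.8 [0.6002 0.1191 0.098 ] yaw -12.31 z [-0. -0. -1.] F [ 0.21  0.4  -3.6 ] T [ 0.011  0.117 -0.024] 0.01130947465407596 49.92512226104736
```

Call:
{"fn": "step_arm", "kwargs": {
  "moves": [
    {"translation": [0.0006, 0, 0], "delta_rot": [0, 0, 0]},
    {"translation": [0.0012, 0, 0], "delta_rot": [0, 0, 0]},
    {"translation": [0.0018, 0, 0], "delta_rot": [0, 0, 0]},
    {"translation": [0.0024, 0, 0], "delta_rot": [0, 0, 0]},
    {"translation": [0.003, 0, 0], "delta_rot": [0, 0, 0]},
    {"translation": [0.0036, 0, 0], "delta_rot": [0, 0, 0]},
    {"translation": [0.004, 0, 0], "delta_rot": [0, 0, 0]},
    {"translation": [0.004, 0, 0], "delta_rot": [0, 0, 0]},
    {"translation": [0.004, 0, 0], "delta_rot": [0, 0, 0]},
    {"translation": [0.004, 0, 0], "delta_rot": [0, 0, 0]}
  ]
}}

```text
time: 17.05
ee_pos: [0.6021, 0.1187, 0.0979]
tool_rot: [3.123, -0.337, -0.0]
ft_force: [-0.3, -0.0, -2.3]
opening: 0.0117
finger_force: 49.9
```

```bash
python3 -c "
from h import *
hf()"
```

```text
s,lat [0.563  0.2442] Fx,Fy [-0.32 -0.09]
17.05 [0.6021 0.1187 0.0979] yaw -12.31 z [-0. -0. -1.] F [-0.33 -0.02 -2.28] T [0.106 0.094 0.054] 0.011739794744920231 49.925095438957214
```

Call:
{"fn": "step_arm", "kwargs": {
  "moves": [
    {"translation": [0.0006, 0, 0], "delta_rot": [0, 0, 0]},
    {"translation": [0.0012, 0, 0], "delta_rot": [0, 0, 0]},
    {"translation": [0.0018, 0, 0], "delta_rot": [0, 0, 0]},
    {"translation": [0.0024, 0, 0], "delta_rot": [0, 0, 0]},
    {"translation": [0.003, 0, 0], "delta_rot": [0, 0, 0]},
    {"translation": [0.0036, 0, 0], "delta_rot": [0, 0, 0]},
    {"translation": [0.004, 0, 0], "delta_rot": [0, 0, 0]},
    {"translation": [0.004, 0, 0], "delta_rot": [0, 0, 0]},
    {"translation": [0.004, 0, 0], "delta_rot": [0, 0, 0]},
    {"translation": [0.004, 0, 0], "delta_rot": [0, 0, 0]}
  ]
}}

```text
time: 18.3
ee_pos: [0.6036, 0.1184, 0.0979]
tool_rot: [3.123, -0.337, -0.002]
ft_force: [-4.6, 0.0, 0.6]
opening: 0.012
finger_force: 49.9
```

```bash
python3 -c "
from h import *
hf()"
```

```text
s,lat [0.5645 0.2443] Fx,Fy [-4.48 -0.97]
18.3 [0.6036 0.1184 0.0979] yaw -12.3 z [-0.001 -0.    -1.   ] F [-4.58  0.01  0.61] T [ 0.251  1.319 -0.038] 0.011993168533470185 49.92395639419556
```

Contact came at s = 0.5645, as predicted from sight. Adding about 0.35 mm for a push of roughly 8 N.

Call:
{"fn": "step_arm", "kwargs": {
  "moves": [
    {"translation": [0.0002, 0, 0], "delta_rot": [0, 0, 0]},
    {"translation": [0.0004, 0, 0], "delta_rot": [0, 0, 0]},
    {"translation": [0.0006, 0, 0], "delta_rot": [0, 0, 0]},
    {"translation": [0.0007, 0, 0], "delta_rot": [0, 0, 0]},
    {"translation": [0.0007, 0, 0], "delta_rot": [0, 0, 0]},
    {"translation": [0.0007, 0, 0], "delta_rot": [0, 0, 0]},
    {"translation": [0.0007, 0, 0], "delta_rot": [0, 0, 0]},
    {"translation": [0.0007, 0, 0], "delta_rot": [0, 0, 0]},
    {"translation": [0.0007, 0, 0], "delta_rot": [0, 0, 0]},
    {"translation": [0.0007, 0, 0], "delta_rot": [0, 0, 0]}
  ]
}}

```text
time: 19.55
ee_pos: [0.6036, 0.1184, 0.0979]
tool_rot: [3.123, -0.336, -0.002]
ft_force: [-6.5, 1.2, 1.7]
opening: 0.0117
finger_force: 49.9
```

```bash
python3 -c "
from h import *
hf()"
```

```text
s,lat [0.5645 0.2443] Fx,Fy [-6.6  -0.16]
19.55 [0.6036 0.1184 0.0979] yaw -12.3 z [-0.001 -0.    -1.   ] F [-6.48  1.25  1.66] T [ 0.169  1.437 -0.01 ] 0.011740031910065476 49.92327868938446
```

Call:
{"fn": "step_arm", "kwargs": {
  "moves": [
    {"translation": [0.0002, 0, 0], "delta_rot": [0, 0, 0]},
    {"translation": [0.0004, 0, 0], "delta_rot": [0, 0, 0]},
    {"translation": [0.0005, 0, 0], "delta_rot": [0, 0, 0]},
    {"translation": [0.0005, 0, 0], "delta_rot": [0, 0, 0]},
    {"translation": [0.0005, 0, 0], "delta_rot": [0, 0, 0]},
    {"translation": [0.0005, 0, 0], "delta_rot": [0, 0, 0]},
    {"translation": [0.0005, 0, 0], "delta_rot": [0, 0, 0]},
    {"translation": [0.0005, 0, 0], "delta_rot": [0, 0, 0]},
    {"translation": [0.0005, 0, 0], "delta_rot": [0, 0, 0]},
    {"translation": [0.0005, 0, 0], "delta_rot": [0, 0, 0]}
  ]
}}

```text
time: 20.8
ee_pos: [0.6036, 0.1184, 0.0978]
tool_rot: [3.123, -0.336, -0.003]
ft_force: [-8.1, 1.1, 2.5]
opening: 0.0116
finger_force: 49.9
```

```bash
python3 - <<'E'
from h import *
hf()
c=camera('scene')
for q in ['yellow_weight','yellow_weight_mouth','base_weight_mouth']:
    for d in spotter.landmark_of('scene',q)[:3]: print(q,round(d['conf'],2),np.round(d['location'],4))
u,v=np.round(proj(c,[.61,.115,.06])).astype(int)
save(cv2.resize(c['img'][v-30:v+30,u-32:u+32],None,fx=8,fy=8,interpolation=cv2.INTER_CUBIC),'home')
hf()
E
```

```text
s,lat [0.5646 0.2443] Fx,Fy [-8.12 -0.61]
20.8 [0.6036 0.1184 0.0978] yaw -12.29 z [-0.002 -0.    -1.   ] F [-8.06  1.13  2.51] T [0.254 1.65  0.022] 0.011593136420521259 49.922951459884644
yellow_weight 0.83 [ 0.3835 -0.2407 -0.0009]
yellow_weight 0.81 [ 0.4276 -0.3853 -0.001 ]
yellow_weight 0.78 [0.6247 0.112  0.0532]
yellow_weight_mouth 0.92 [ 0.3909 -0.1887  0.014 ]
yellow_weight_mouth 0.85 [ 0.4239 -0.4257  0.0113]
yellow_weight_mouth 0.64 [0.6691 0.1003 0.0691]
base_weight_mouth 0.51 [0.6541 0.0992 0.0536]
s,lat [0.5646 0.2442] Fx,Fy [-7.66 -1.  ]
21.0 [0.6037 0.1184 0.0979] yaw -12.29 z [-0.002 -0.    -1.   ] F [-7.7   0.66  2.84] T [ 0.203  1.68  -0.029] 0.011815412708106848 49.92285490036011
```

View pics/home.png

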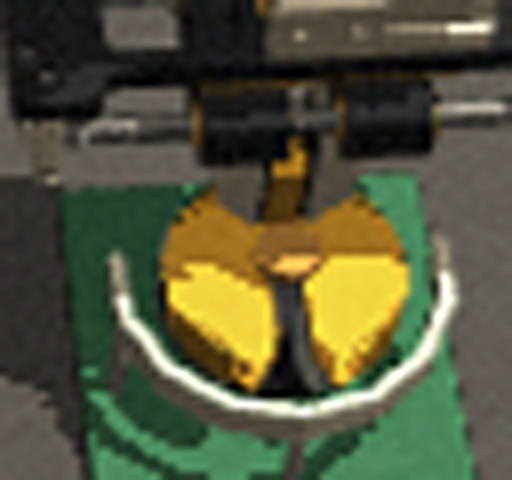

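The picture shows the weight home on the stem, cap over its slot (crop ~290,262), about 8 N held. Easing back 1.2 mm and lifting a little before the turn.

Call:
{"fn": "step_arm", "kwargs": {
  "moves": [
    {"translation": [0, 0, 0], "delta_rot": [0, 0, 0]},
    {"translation": [0, 0, 0], "delta_rot": [0, 0, 0]},
    {"translation": [-0.0008, 0, 0], "delta_rot": [0, 0, 0]},
    {"translation": [-0.0016, 0, 0], "delta_rot": [0, 0, 0]},
    {"translation": [-0.0024, 0, 0], "delta_rot": [0, 0, 0]},
    {"translation": [-0.0032, 0, 0], "delta_rot": [0, 0, 0]},
    {"translation": [-0.0036, 0, -0.001], "delta_rot": [0, 0, 0]},
    {"translation": [-0.0036, 0, -0.001], "delta_rot": [0, 0, 0]},
    {"translation": [-0.0036, 0, -0.001], "delta_rot": [0, 0, 0]},
    {"translation": [-0.0036, 0, -0.001], "delta_rot": [0, 0, 0]}
  ]
}}

```text
time: 22.25
ee_pos: [0.6033, 0.1184, 0.0986]
tool_rot: [-3.123, 0.337, -0.001]
ft_force: [0.3, -0.1, -2.6]
opening: 0.012
finger_force: 49.9
```

```bash
python3 -c "
from h import *
hf()"
```

```text
s,lat [0.5642 0.2442] Fx,Fy [ 0.33 -0.01]
22.25 [0.6033 0.1184 0.0986] yaw -12.32 z [ 0.001 -0.    -1.   ] F [ 0.32 -0.09 -2.56] T [ 0.111  0.084 -0.027] 0.012003601287539621 49.9249005317688
```

Free of contact. Turning counter-clockwise about the stem in 20° stages, as arcs with a 26 mm radius.

Call:
{"fn": "step_arm", "kwargs": {
  "moves": [
    {"translation": [0, 0.0023, 0], "delta_rot": [0, 0, -0.056]},
    {"translation": [0.0002, 0.0045, 0], "delta_rot": [0, 0, -0.111]},
    {"translation": [0.0004, 0.0068, 0], "delta_rot": [0, 0, -0.167]},
    {"translation": [0.0007, 0.009, 0], "delta_rot": [0, 0, -0.222]},
    {"translation": [0.001, 0.0113, 0], "delta_rot": [0, 0, -0.278]},
    {"translation": [0.0015, 0.0135, 0], "delta_rot": [0, 0, -0.333]},
    {"translation": [0.002, 0.0156, 0], "delta_rot": [0, 0, -0.389]},
    {"translation": [0.0026, 0.0178, 0], "delta_rot": [0, 0, -0.444]},
    {"translation": [0.0026, 0.0178, 0], "delta_rot": [0, 0, -0.444]},
    {"translation": [0.0026, 0.0178, 0], "delta_rot": [0, 0, -0.444]}
  ]
}}

```text
time: 23.5
ee_pos: [0.6023, 0.1096, 0.0985]
tool_rot: [-3.135, -0.209, 0.0]
ft_force: [0.9, 0.2, -2.6]
opening: 0.0116
finger_force: 49.9
```

```bash
python3 -c "
from h import *
hf()"
```

```text
s,lat [0.5651 0.2354] Fx,Fy [0.87 0.37]
23.5 [0.6023 0.1096 0.0985] yaw 7.64 z [-0.  0. -1.] F [ 0.93  0.18 -2.62] T [-0.01   0.044 -0.01 ] 0.011641281266265431 49.92511510848999
```

Call:
{"fn": "step_arm", "kwargs": {
  "moves": [
    {"translation": [0, 0.0023, 0], "delta_rot": [0, 0, -0.056]},
    {"translation": [0.0002, 0.0045, 0], "delta_rot": [0, 0, -0.111]},
    {"translation": [0.0004, 0.0068, 0], "delta_rot": [0, 0, -0.167]},
    {"translation": [0.0007, 0.009, 0], "delta_rot": [0, 0, -0.222]},
    {"translation": [0.001, 0.0113, 0], "delta_rot": [0, 0, -0.278]},
    {"translation": [0.0015, 0.0135, 0], "delta_rot": [0, 0, -0.333]},
    {"translation": [0.002, 0.0156, 0], "delta_rot": [0, 0, -0.389]},
    {"translation": [0.0028, 0.0178, 0], "delta_rot": [0, 0, -0.444]},
    {"translation": [0.0028, 0.0178, 0], "delta_rot": [0, 0, -0.444]},
    {"translation": [0.0028, 0.0178, 0], "delta_rot": [0, 0, -0.444]}
  ]
}}

```text
time: 24.75
ee_pos: [0.6049, 0.101, 0.0985]
tool_rot: [-3.051, -0.749, -0.0]
ft_force: [0.7, 0.2, -2.8]
opening: 0.0116
finger_force: 49.9
```

```bash
python3 -c "
from h import *
hf()"
```

```text
s,lat [0.5695 0.2276] Fx,Fy [0.63 0.37]
24.75 [0.6049 0.101  0.0985] yaw 27.59 z [-0.  0. -1.] F [ 0.7   0.23 -2.82] T [-0.035  0.034 -0.062] 0.011606504994873767 49.925233125686646
```

Call:
{"fn": "step_arm", "kwargs": {
  "moves": [
    {"translation": [0, 0.0023, 0], "delta_rot": [0, 0, -0.056]},
    {"translation": [0.0002, 0.0045, 0], "delta_rot": [0, 0, -0.111]},
    {"translation": [0.0004, 0.0068, 0], "delta_rot": [0, 0, -0.167]},
    {"translation": [0.0007, 0.009, 0], "delta_rot": [0, 0, -0.222]},
    {"translation": [0.001, 0.0113, 0], "delta_rot": [0, 0, -0.278]},
    {"translation": [0.0015, 0.0135, 0], "delta_rot": [0, 0, -0.333]},
    {"translation": [0.002, 0.0156, 0], "delta_rot": [0, 0, -0.389]},
    {"translation": [0.0028, 0.0178, 0], "delta_rot": [0, 0, -0.444]},
    {"translation": [0.0034, 0.0195, 0], "delta_rot": [0, 0, -0.489]},
    {"translation": [0.0034, 0.0195, 0], "delta_rot": [0, 0, -0.489]}
  ]
}}

```text
time: 26.0
ee_pos: [0.6109, 0.093, 0.0984]
tool_rot: [2.852, 1.318, -0.0]
ft_force: [0.5, 0.7, -2.7]
opening: 0.0115
finger_force: 49.9
```

```bash
python3 -c "
from h import *
hf()"
```

```text
s,lat [0.5771 0.221 ] Fx,Fy [0.37 0.82]
26.0 [0.6109 0.093  0.0984] yaw 49.63 z [ 0. -0. -1.] F [ 0.54  0.72 -2.74] T [-0.101 -0.029  0.013] 0.011474019707768492 49.92475211620331
```

Call:
{"fn": "step_arm", "kwargs": {
  "moves": [
    {"translation": [0, 0.0023, 0], "delta_rot": [0, 0, -0.056]},
    {"translation": [0.0002, 0.0045, 0], "delta_rot": [0, 0, -0.111]},
    {"translation": [0.0004, 0.0068, 0], "delta_rot": [0, 0, -0.167]},
    {"translation": [0.0007, 0.009, 0], "delta_rot": [0, 0, -0.222]},
    {"translation": [0.001, 0.0113, 0], "delta_rot": [0, 0, -0.278]},
    {"translation": [0.0015, 0.0135, 0], "delta_rot": [0, 0, -0.333]},
    {"translation": [0.002, 0.0156, 0], "delta_rot": [0, 0, -0.389]},
    {"translation": [0.0028, 0.0178, 0], "delta_rot": [0, 0, -0.444]},
    {"translation": [0.0034, 0.0195, 0], "delta_rot": [0, 0, -0.489]},
    {"translation": [0.0034, 0.0195, 0], "delta_rot": [0, 0, -0.489]}
  ]
}}

```text
time: 27.25
ee_pos: [0.6194, 0.088, 0.0984]
tool_rot: [-2.547, -1.838, 0.0]
ft_force: [-0.1, -0.1, -3.9]
opening: 0.0118
finger_force: 49.9
```

```bash
python3 - <<'E'
from h import *
hf()
c=camera('scene'); c2=camera('top')
for n in ['scene','top']:
  for q in ['yellow_weight','yellow_weight_mouth','base_weight_mouth']:
    for d in spotter.landmark_of(n,q)[:4]:
        if d['location'][0]>.57: print(n,q,round(d['conf'],2),np.round(d['location'],4))
o=[]
for k in (c,c2):
    u,v=np.round(proj(k,[.62,.115,.06])).astype(int)
    o.append(cv2.resize(k['img'][v-30:v+30,u-30:u+30],None,fx=6,fy=6,interpolation=cv2.INTER_CUBIC))
save(np.hstack(o),'turned')
E
```

```text
s,lat [0.5865 0.218 ] Fx,Fy [-0.08 -0.09]
27.25 [0.6194 0.088  0.0984] yaw 71.63 z [-0.  0. -1.] F [-0.1  -0.08 -3.87] T [-0.039 -0.061 -0.012] 0.011770518406563539 49.92495238780975
scene yellow_weight_mouth 0.65 [0.64   0.1455 0.0694]
scene yellow_weight_mouth 0.61 [ 0.7386 -0.0382  0.0032]
scene base_weight_mouth 0.58 [0.6585 0.1017 0.0557]
top base_weight_mouth 0.58 [ 7.39e-01 -3.81e-02 -3.00e-04]
```

View pics/turned.png

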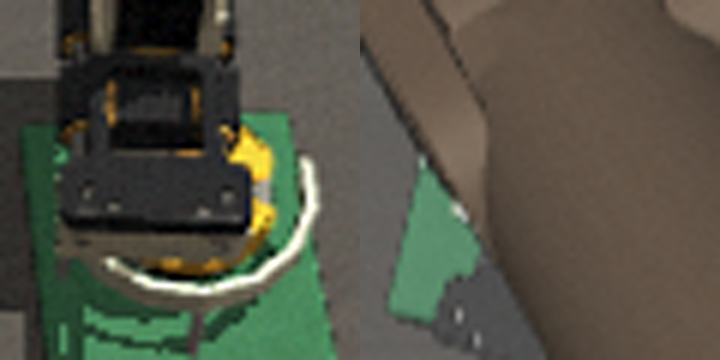

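The slot mouth now points to the left side (scene crop ~265,190) and the weight is free of force. Lowering gently.

Call:
{"fn": "step_arm", "kwargs": {
  "moves": [
    {"translation": [0, 0, 0.001], "delta_rot": [0, 0, 0]},
    {"translation": [0, 0, 0.002], "delta_rot": [0, 0, 0]},
    {"translation": [0, 0, 0.003], "delta_rot": [0, 0, 0]},
    {"translation": [0, 0, 0.004], "delta_rot": [0, 0, 0]},
    {"translation": [0, 0, 0.005], "delta_rot": [0, 0, 0]},
    {"translation": [0, 0, 0.006], "delta_rot": [0, 0, 0]},
    {"translation": [0, 0, 0.007], "delta_rot": [0, 0, 0]},
    {"translation": [0, 0, 0.008], "delta_rot": [0, 0, 0]},
    {"translation": [0, 0, 0.008], "delta_rot": [0, 0, 0]},
    {"translation": [0, 0, 0.008], "delta_rot": [0, 0, 0]}
  ]
}}

```text
time: 28.9
ee_pos: [0.6194, 0.088, 0.0945]
tool_rot: [2.547, 1.839, -0.0]
ft_force: [-0.3, 0.7, -2.7]
opening: 0.0117
finger_force: 49.9
```

```bash
python3 -c "
from h import *
hf()"
```

```text
s,lat [0.5865 0.218 ] Fx,Fy [-0.46  0.59]
28.9 [0.6194 0.088  0.0945] yaw 71.66 z [ 0. -0. -1.] F [-0.33  0.68 -2.67] T [-0.073 -0.068 -0.061] 0.01168171009475921 49.92505073547363
```

Call:
{"fn": "step_arm", "kwargs": {
  "moves": [
    {"translation": [0, 0, 0.0003], "delta_rot": [0, 0, 0]},
    {"translation": [0, 0, 0.0006], "delta_rot": [0, 0, 0]},
    {"translation": [0, 0, 0.0009], "delta_rot": [0, 0, 0]},
    {"translation": [0, 0, 0.0012], "delta_rot": [0, 0, 0]},
    {"translation": [0, 0, 0.0015], "delta_rot": [0, 0, 0]},
    {"translation": [0, 0, 0.0015], "delta_rot": [0, 0, 0]},
    {"translation": [0, 0, 0.0015], "delta_rot": [0, 0, 0]},
    {"translation": [0, 0, 0.0015], "delta_rot": [0, 0, 0]},
    {"translation": [0, 0, 0.0015], "delta_rot": [0, 0, 0]},
    {"translation": [0, 0, 0.0015], "delta_rot": [0, 0, 0]}
  ]
}}

```text
time: 30.15
ee_pos: [0.6195, 0.088, 0.094]
tool_rot: [2.547, 1.839, 0.0]
ft_force: [-2.9, -2.1, 5.7]
opening: 0.0118
finger_force: 49.9
```

```bash
python3 -c "
from h import *
hf()"
```

```text
s,lat [0.5865 0.218 ] Fx,Fy [-2.38 -2.65]
30.15 [0.6195 0.088  0.094 ] yaw 71.66 z [ 0. -0. -1.] F [-2.89 -2.08  5.69] T [-0.276  0.666 -0.002] 0.01177339688121671 49.92870390415192
```

Call:
{"fn": "step_arm", "kwargs": {
  "moves": [
    {"translation": [0, 0, -0.0003], "delta_rot": [0, 0, 0]},
    {"translation": [0, 0, -0.0006], "delta_rot": [0, 0, 0]},
    {"translation": [0, 0, -0.0009], "delta_rot": [0, 0, 0]},
    {"translation": [0, 0, -0.0009], "delta_rot": [0, 0, 0]},
    {"translation": [0, 0, -0.0009], "delta_rot": [0, 0, 0]},
    {"translation": [0, 0, -0.0009], "delta_rot": [0, 0, 0]},
    {"translation": [0, 0, -0.0009], "delta_rot": [0, 0, 0]},
    {"translation": [0, 0, -0.0009], "delta_rot": [0, 0, 0]},
    {"translation": [0, 0, -0.0009], "delta_rot": [0, 0, 0]},
    {"translation": [0, 0, -0.0009], "delta_rot": [0, 0, 0]}
  ],
  "squeeze": 15
}}

```text
time: 31.4
ee_pos: [0.6193, 0.0881, 0.0941]
tool_rot: [-2.547, -1.839, 0.0]
ft_force: [0.6, -0.2, -2.7]
opening: 0.0123
finger_force: 15.0
```

Call:
{"fn": "step_arm", "kwargs": {
  "moves": [
    {"translation": [0, 0, 0], "delta_rot": [0, 0, 0]},
    {"translation": [0, 0, 0], "delta_rot": [0, 0, 0]},
    {"translation": [0, 0, 0], "delta_rot": [0, 0, 0]},
    {"translation": [0, 0, 0], "delta_rot": [0, 0, 0]},
    {"translation": [0, 0, 0], "delta_rot": [0, 0, 0]},
    {"translation": [0, 0, 0], "delta_rot": [0, 0, 0]},
    {"translation": [0, 0, 0], "delta_rot": [0, 0, 0]},
    {"translation": [0, 0, 0], "delta_rot": [0, 0, 0]},
    {"translation": [0, 0, 0], "delta_rot": [0, 0, 0]},
    {"translation": [0, 0, 0], "delta_rot": [0, 0, 0]}
  ],
  "fingers": 0.35
}}

```text
time: 32.65
ee_pos: [0.6194, 0.088, 0.0942]
tool_rot: [2.547, 1.839, -0.0]
ft_force: [0.7, 0.2, 0.7]
opening: 0.0322
finger_force: 0.0
```

```bash
python3 -c "
from h import *
hf()"
```

```text
s,lat [0.5865 0.218 ] Fx,Fy [0.65 0.34]
32.65 [0.6194 0.088  0.0942] yaw 71.65 z [-0. -0. -1.] F [0.71 0.19 0.7 ] T [-0.066 -0.079  0.011] 0.032164231853477 0.0
```

Released. Straight up, then back out of the camera's way.

Call:
{"fn": "step_arm", "kwargs": {
  "moves": [
    {"translation": [0, 0, -0.02], "delta_rot": [0, 0, 0]},
    {"translation": [0, 0, -0.05], "delta_rot": [0, 0, 0]},
    {"translation": [0, 0, -0.1], "delta_rot": [0, 0, 0]},
    {"translation": [0, 0, -0.17], "delta_rot": [0, 0, 0]},
    {"translation": [0, 0, -0.25], "delta_rot": [0, 0, 0]},
    {"translation": [0, 0.06, -0.3], "delta_rot": [0, 0, 0]},
    {"translation": [0, 0.16, -0.3], "delta_rot": [0, 0, 0]},
    {"translation": [-0.1, 0.15, -0.3], "delta_rot": [0, 0, 0]},
    {"translation": [-0.2, 0.1, -0.3], "delta_rot": [0, 0, 0]},
    {"translation": [-0.3, 0.05, -0.3], "delta_rot": [0, 0, 0]}
  ]
}}

```text
time: 33.9
ee_pos: [0.5951, -0.0633, 0.2451]
tool_rot: [2.547, 1.838, 0.001]
ft_force: [1.1, -1.0, -0.3]
opening: 0.0321
finger_force: 0.0
```

Call:
{"fn": "step_arm", "kwargs": {
  "moves": [
    {"translation": [-0.1, -0.05, 0], "delta_rot": [0, 0, 0]},
    {"translation": [-0.2, -0.1, 0], "delta_rot": [0, 0, 0]},
    {"translation": [-0.2, -0.1, 0], "delta_rot": [0, 0, 0]},
    {"translation": [-0.2, -0.1, 0], "delta_rot": [0, 0, 0]},
    {"translation": [-0.2, -0.1, 0], "delta_rot": [0, 0, 0]},
    {"translation": [-0.2, -0.1, 0], "delta_rot": [0, 0, 0]},
    {"translation": [-0.2, -0.1, 0], "delta_rot": [0, 0, 0]},
    {"translation": [-0.2, -0.1, 0], "delta_rot": [0, 0, 0]},
    {"translation": [-0.2, -0.1, 0], "delta_rot": [0, 0, 0]},
    {"translation": [-0.2, -0.1, 0], "delta_rot": [0, 0, 0]}
  ]
}}

```text
time: 35.15
ee_pos: [0.517, -0.1414, 0.2442]
tool_rot: [-2.547, -1.839, 0.0]
ft_force: [-0.1, -0.1, 0.5]
opening: 0.0321
finger_force: 0.0
```

```bash
python3 - <<'E'
from h import *
hf()
o=[]
for n in ['scene','top']:
  k=camera(n)
  for q in ['yellow_weight','yellow_weight_fin','yellow_weight_mouth','base_weight_mouth']:
    for d in spotter.landmark_of(n,q)[:4]:
        if d['location'][0]>.57: print(n,q,round(d['conf'],2),np.round(d['location'],4))
  u,v=np.round(proj(k,[.62,.115,.06])).astype(int)
  o.append(cv2.resize(k['img'][v-30:v+30,u-30:u+30],None,fx=6,fy=6,interpolation=cv2.INTER_CUBIC))
save(np.hstack(o),'final')
E
```

```text
s,lat [ 0.5353 -0.028 ] Fx,Fy [-0.07 -0.11]
35.15 [ 0.517  -0.1414  0.2442] yaw 71.66 z [-0. -0. -1.] F [-0.09 -0.09  0.49] T [-0.037 -0.074  0.03 ] 0.03209319523192278 0.0
scene yellow_weight 0.92 [0.6296 0.1121 0.0504]
scene yellow_weight 0.17 [ 7.839e-01  1.538e-01 -2.000e-04]
scene yellow_weight_fin 0.57 [0.623  0.0891 0.0838]
scene yellow_weight_fin 0.36 [ 7.857e-01  1.542e-01 -4.000e-04]
scene yellow_weight_mouth 0.61 [0.6405 0.1464 0.0638]
scene base_weight_mouth 0.44 [0.6594 0.1035 0.057 ]
top yellow_weight 0.83 [0.6241 0.112  0.0563]
top yellow_weight_fin 0.68 [0.6211 0.0878 0.084 ]
top yellow_weight_mouth 0.96 [0.6403 0.1539 0.0681]
top base_weight_mouth 0.46 [0.6546 0.1022 0.0536]
```

View pics/final.png

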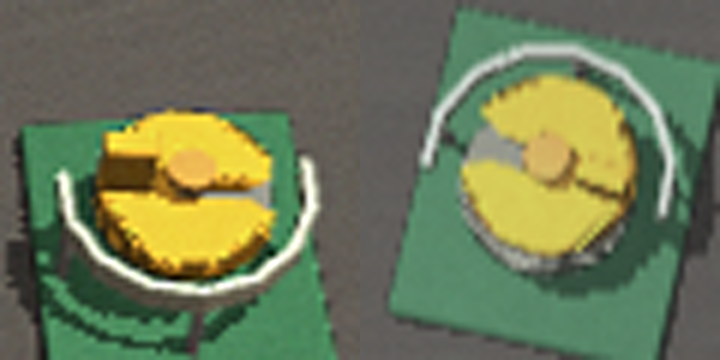

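The weight lies flat on the grey one, cap over the slot (crop ~550,158) and slot crosswise. Handing in.

```bash
python3 -c "
from workcell import workorder; print(workorder.finish_job())"
```

```text
the job is handed in; nothing more can be done
None
```

The job is handed in, but no verdict came back. The yellow weight was pressed home at a wrist-measured 8 N or so, turned about 84°, set down flat on the grey weight and released; the last pictures show its slot crosswise on the stem.

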